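# Put the gouache jars back in the storage rack

### The arm

A 6-joint arm with a two-finger parallel gripper is mounted at the origin on the work surface. World frame = base frame: x ahead of the robot, y to its left, z up, the work surface at z = 0. Lengths are in m, angles in rad, forces in N, time in s.
With the tool pointing down it reaches from about 0.375 to 0.975 m from the base axis. Payload 3.8 kg.
Tool frame: the origin (TCP) lies on the centre line of the jaws, within the pads' length; the fingertips stand 22 mm ahead of it and the grasp point (between the pads) lies 3 mm ahead of it (tip_reach is the distance from the TCP to the fingertips, in m); z points along the fingers, y is the direction in which the jaws open and shut (so a half turn about z gives the same grasp; the last joint's range is limited). The gripper opens to 88 mm and grips with 3 to 60 N. Pads are 18 mm wide; open, the fingers measure 123 mm over their backs; the gripper's body (75 mm by 187 mm) begins 45 mm behind the grasp point.
Start: joints at [-1.174, 0.264, 1.604, -0, 1.274, -0.037], TCP at [0.284, -0.612, 0.261] pointing down, gripper open.
Joint ranges: [-2.63, 2.63], [-0.94, 2.18], [0.31, 2.57], [-1.31, 4.45], [0, 2.66], [-2.55, 2.55]. Speed limits (rad/s): [2.57, 2.57, 3.14, 3.14, 3.14, 3.14].

### API

Orientations are given as a rotation vector (axis times angle).
In Python, from cell import * gives the robot as it stands.
- The arm moves only by the tool carry_out, never from a script. Its argument "series" is a list of rows, each an object of numbers: "x", "y", "z": the shift along the tool's x, y, z in units of 25 mm (1.0 is 25 mm); "yaw": the turn about the tool's z in units of 8 degrees (1.0 is 8 degrees). In form: [{"x": .., "y": .., "z": .., "yaw": ..}, ...]. A call has 1 to 10 rows; each row is the pose to reach, as a shift and turn from the pose measured when the call began, along the tool's axes at that moment; what a row does not reach only later rows make up. A row lasts 1/10 s, in which the tool goes at most 50 mm and 8.59 degrees, less where a joint would pass 70% of its speed; a pose out of reach is approached as far as the arm can. A call with a gripper value outside its range is refused whole. "gripper" is the opening, from -1 (shut) to 1 (fully open), so that 0 is half open, set as the call begins (left out, the last holds). The fingers move at their own pace and stop on an object; "grip_force" is the grip in N (left out, the last holds). Time passes only in rows, so rows that repeat a pose let the fingers close. It gives the time, the measured TCP pose, the force and the opening at its end, in the units of the state.
- get_obs(): the state, without advancing time (a new reading comes with each control period).
- camera(name): name is "scene" or "top" or "wrist"; returns a dict with "image" (420x560x3 uint8, red, green, blue), "z_map" (420x560 float32, m along the optical axis (not along the pixel's ray), 0 where there is no reading), "fx", "fy", "cx", "cy" (pixels), "k1" (the pictures are not rectified: a ray, as slopes to the right and down, at radius r is drawn at 1 + k1 r^2 times it, then the intrinsics apply), "position" and "attitude" of the camera in the world; the wrist camera has in their place "mount" (4x4, takes a point from camera to tool coordinates, whose origin is the TCP and whose axes are the flange's). Camera axes: x right, y down, z forward; pixel columns grow to the right and rows downward; lengths in m; the calibration is good to about 2 mm. A picture is of the moment at which its call begins: read the wrist's pose just before it.
- sign_off(): hands the job in, once; it reports no verdict.
The state is a dict: "time_s": time; "joints": joint angles; "qvel": joint speeds; "effort": joint torques, N m; "tcp_pos": TCP position; "ee_rot": TCP orientation; "wrist_force": force on the tool from outside, world axes, zero at the start; "wrist_torque": the same for the moment, N m; "grip_width": finger opening in m.
Only numpy, scipy, OpenCV 4.12 (cv2) and the standard library are available. Lean on these libraries where they do the work, as an engineer would, in place of code of your own. Each camera call takes 0.05 s, during which the arm holds its last target. There are 200 camera calls.

### The job

Class is over: move the row of four gouache jars from the plywood bench tray into the wells of the wooden storage rack, each jar into the well made for its size (the smallest jar in the narrowest well, and so on up to the largest in the widest), standing fully down on the well's floor. Keep the jars upright on the way and leave the brush lying on the rack's ledge where it is.

Things in the scene. Friction and masses are not known exactly. Their poses are not given: they have to be found in the camera images.
- jar_10: the smallest of four round screw-capped gouache jars (orange paint, white cap), a plain upright cylinder 26 mm across over body and cap and 36 mm tall, about 30 g. Origin: centre of its underside; z up.
- well_10: storage rack's wood block with the narrowest round well, made for the 26 mm jar; fixed. 72 x 72 x 22 mm high; well 36 mm across, 16 mm deep (dark felt floor): floor 6 mm, mouth 22 mm above the origin. Origin: centre of the block's underside, on the well's axis, 5 mm above the table; z up, y along the row of blocks (72 mm apart, order differs each time), x across it.
- jar_20: the second smallest of four round screw-capped gouache jars (orange paint, white cap), a plain upright cylinder 34 mm across over body and cap and 42 mm tall, about 50 g. Origin: centre of its underside; z up.
- well_20: storage rack's wood block with the second narrowest round well, made for the 34 mm jar; fixed. 72 x 72 x 22 mm high; well 44 mm across, 16 mm deep (dark felt floor): floor 6 mm, mouth 22 mm above the origin. Origin: centre of the block's underside, on the well's axis, 5 mm above the table; z up, y along the row of blocks (72 mm apart, order differs each time), x across it.
- jar_40: the second largest of four round screw-capped gouache jars (orange paint, white cap), a plain upright cylinder 42 mm across over body and cap and 50 mm tall, about 85 g. Origin: centre of its underside; z up.
- well_40: storage rack's wood block with the second widest round well, made for the 42 mm jar; fixed. 72 x 72 x 22 mm high; well 52 mm across, 16 mm deep (dark felt floor): floor 6 mm, mouth 22 mm above the origin. Origin: centre of the block's underside, on the well's axis, 5 mm above the table; z up, y along the row of blocks (72 mm apart, order differs each time), x across it.
- jar_100: the largest of four round screw-capped gouache jars (orange paint, white cap), a plain upright cylinder 52 mm across over body and cap and 60 mm tall, about 150 g. Origin: centre of its underside; z up.
- well_100: storage rack's wood block with the widest round well, made for the 52 mm jar; fixed. 72 x 72 x 22 mm high; well 62 mm across, 16 mm deep (dark felt floor): floor 6 mm, mouth 22 mm above the origin. Origin: centre of the block's underside, on the well's axis, 5 mm above the table; z up, y along the row of blocks (72 mm apart, order differs each time), x across it.
- tray: plywood tray, fixed, 305 x 112 mm: the jars start in its row of four bays (72 mm apart, any order, up to 6 mm off-centre), on its floor 5 mm above the table. Partitions 18 mm, end boards 40 mm high; on its -x side a ledge with a palette knife. Origin: on the table under the row's middle; y along the row, x across (finger room is across the row). Tray and rack may change sides.
- brush: loose wooden paint brush, 210 mm long, 10 mm thick, lying along the ledge on the -x side of the storage rack (a carcass like the tray's), about 54 mm from the wells' axes, its top 15 mm above the table. It stays there. Origin: middle of its length, underside; y along it.
Not all that is in view belongs to the job. Leave any purple look-alike of the jar_40 alone.

How it is judged:
At the end, for the whole second after the job is handed in: Each of the four jars stands upright (within 6 degrees) and at rest in the well made for its size: its axis within 8 mm of the well's, its underside on the well's floor (within 3 mm) (horizontal distance between jar_10 and well_10 below 0.008 m and z of jar_10 in the frame of well_10 between 0.003 and 0.0095 m and angle between each of jar_10, jar_20, jar_40, jar_100's own z axis and vertical below 0.1 rad and linear speed of each of jar_10, jar_20, jar_40, jar_100 below 0.02 m/s and horizontal distance between jar_20 and well_20 below 0.008 m and z of jar_20 in the frame of well_20 between 0.003 and 0.0095 m and horizontal distance between jar_40 and well_40 below 0.008 m and z of jar_40 in the frame of well_40 between 0.003 and 0.0095 m and horizontal distance between jar_100 and well_100 below 0.008 m and z of jar_100 in the frame of well_100 between 0.003 and 0.0095 m); the robot touches nothing.
It fails at once if the 26 mm jar is tipped more than 35 degrees (angle between jar_10's own z axis and vertical above 0.61 rad).
It fails at once if the 34 mm jar is tipped more than 35 degrees (angle between jar_20's own z axis and vertical above 0.61 rad).
It fails at once if the 42 mm jar is tipped more than 35 degrees (angle between jar_40's own z axis and vertical above 0.61 rad).
It fails at once if the 52 mm jar is tipped more than 35 degrees (angle between jar_100's own z axis and vertical above 0.61 rad).
It fails at once if the brush on the rack's ledge is moved more than 20 mm (distance of brush from where it was at the start of the episode above 0.02 m).
It also fails if it takes over 106 s, if anything falls off the work surface, if the arm or the gripper's body presses on something with over 40 N, if the wrist force passes 120 N, or if a joint passes its speed limit or range.

## Working session

There is one attempt and no reset: what is moved stays moved. The work goes in short steps, Python scripts to look and compute and a tool call to move; the robot and the scene stay as the last step left them, time stands still between calls to the robot, and variables do not carry over. Pictures are saved under pics/ and viewed, about 12 in all and at most 16, crops included, and the job is handed in when it is done.

Besides the shell and the picture viewer there is one more tool, called after "Request:" by a JSON object that holds its "fn" and its "kwargs", one argument or row to a line. carry_out: Moves the arm, as the interface text tells. Its arguments: {"type":"object","properties":{"series":{"type":"array","items":{"type":"object","properties":{"x":{"type":"number"},"y":{"type":"number"},"z":{"type":"number"},"yaw":{"type":"number"}}}},"gripper":{"type":"number"},"grip_force":{"type":"number"}},"required":["series"]}

```bash
mkdir -p pics; ls; python3 - <<'E'
from cell import *
import cv2
o=get_obs();print(o)
for n in ["top","scene"]:
    c=camera(n);cv2.imwrite(f"pics/{n}1.png",c["image"][:,:,::-1])
    print(n,{k:v for k,v in c.items() if k not in("image","z_map")})
    import numpy as np;np.savez(f"{n}1.npz",**c)
E
```

```text
pics
{'time_s': 0.0, 'joints': array([-1.17385825e+00,  2.64744689e-01,  1.60535198e+00,  7.59616711e-06,
        1.27371585e+00, -3.68742206e-02]), 'qvel': array([ 0.00039396, -0.00081465, -0.00052614, -0.0024155 ,  0.00117946,
       -0.00011837]), 'effort': array([ 9.12926935e-04, -5.02105522e+01, -3.56879532e+01,  7.28722173e-02,
        2.93386902e-02, -1.78992977e-04]), 'tcp_pos': array([ 0.28348586, -0.61185853,  0.25940556]), 'ee_rot': array([-3.06584531e+00, -6.75626242e-01,  6.12729300e-04]), 'wrist_force': array([0.66626033, 0.59957728, 0.09829894]), 'wrist_torque': array([ 0.02322481, -0.01555268, -0.01696121]), 'grip_width': 0.08827312257047343}
top {'fx': 387.5984083634913, 'fy': 387.5984083634913, 'cx': 279.96553042653807, 'cy': 210.29665251423722, 'k1': -0.08716317122099086, 'position': array([0.46004161, 0.01151975, 0.95533748]), 'attitude': array([-2.16734673,  2.18090934, -0.10021375])}
scene {'fx': 445.00629635031925, 'fy': 445.00629635031925, 'cx': 276.08867175588995, 'cy': 207.79602915860818, 'k1': -0.09062089458678803, 'position': array([ 0.95909643, -0.47822742,  0.54786463]), 'attitude': array([-2.11115575, -0.78206526,  0.39815904])}
```

View pics/top1.png

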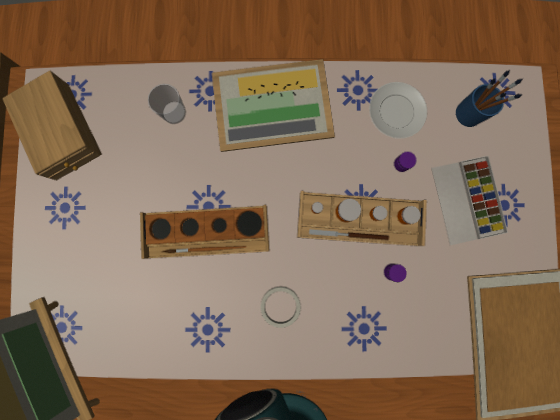

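View pics/scene1.png

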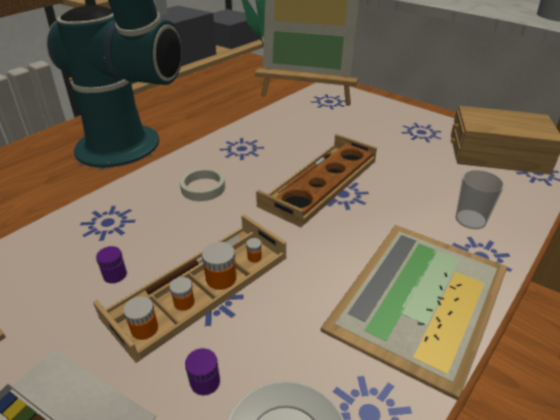

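The top view shows the jars in the tray at (317,208), (348,210), (379,213) and (411,215), with the 26 mm jar first and the 52 mm jar second. The wells in the rack are at (160,229), (189,227), (219,226) and (249,223), and the brush lies on the near ledge. The two purple jars at (405,161) and (396,272) are to be left alone. The scene view agrees.

```bash
cat > h.py <<'E'
import numpy as np, cv2
from scipy.spatial.transform import Rotation as R
def pose(c,o=None):
    if "mount" in c:
        M=np.asarray(c["mount"]);Rt=R.from_rotvec(o["ee_rot"]).as_matrix()
        return Rt@M[:3,:3], o["tcp_pos"]+Rt@M[:3,3]
    return R.from_rotvec(c["attitude"]).as_matrix(), np.asarray(c["position"])
def rays(c,uv):
    uv=np.asarray(uv,float).reshape(-1,1,2)
    K=np.array([[c["fx"],0,c["cx"]],[0,c["fy"],c["cy"]],[0,0,1.]])
    p=cv2.undistortPoints(uv,K,np.array([float(c["k1"]),0,0,0])).reshape(-1,2)
    return np.c_[p,np.ones(len(p))]
def on_plane(c,uv,z,o=None):
    Rm,t=pose(c,o);d=rays(c,uv)@Rm.T
    return t+d*((z-t[2])/d[:,2])[:,None]
def cloud(c,o=None):
    h,w=c["z_map"].shape;v,u=np.mgrid[:h,:w]
    Rm,t=pose(c,o);P=(rays(c,np.c_[u.ravel(),v.ravel()])*c["z_map"].reshape(-1,1))@Rm.T+t
    return P.reshape(h,w,3)
def circ(c,mask,z,o=None):
    """contour of mask -> plane z -> min enclosing / ellipse centre, diameter"""
    out=[]
    for k in cv2.findContours(mask.astype(np.uint8),cv2.RETR_EXTERNAL,cv2.CHAIN_APPROX_NONE)[0]:
        if len(k)<12: continue
        P=on_plane(c,k.reshape(-1,2),z,o)[:,:2]
        A=np.c_[2*P,np.ones(len(P))];s=np.linalg.lstsq(A,(P**2).sum(1),rcond=None)[0]
        r=np.sqrt(s[2]+s[:2]@s[:2]);res=np.std(np.hypot(*(P-s[:2]).T)-r)
        out.append((s[0],s[1],2*r*1000,res*1000,len(k)))
    return out
E
python3 - <<'E'
from h import *
c=dict(np.load("top1.npz"));c={k:(v if v.ndim else float(v)) for k,v in c.items()}
P=cloud(c);im=c["image"].astype(int)
print("table z",np.median(P[270:300,300:360,2]))
# jars
for u,v in [(317,208),(348,210),(379,213),(411,215)]:
    W=P[v-17:v+18,u-17:u+18];zt=np.percentile(W[5:-5,5:-5,2],90) 
    m=np.zeros((420,560),bool);m[v-17:v+18,u-17:u+18]=W[...,2]>zt-.006
    print("jar",u,v,"ztop %.4f"%zt,[np.round(x,4) for x in circ(c,m,zt)])
lum=im.max(2)
m=np.zeros((420,560),bool);m[208:245,146:266]=lum[208:245,146:266]<70
for x in circ(c,m,.027):print("well",np.round(x,4))
for u,v in [(145,235),(266,228),(302,215),(424,222),(215,249),(350,235)]:print(u,v,P[v,u].round(3))
E
```

```text
table z 0.0021117805009098767
jar 317 208 ztop 0.0412 [array([ 0.5517, -0.0759, 24.4169,  0.6703, 29.    ]), array([ 5.51200e-01, -4.39000e-02,  5.01735e+01,  1.12440e+01,
        7.10000e+01])]
jar 348 210 ztop 0.0676 [array([ 0.5432, -0.1483, 49.9773,  0.6536, 62.    ])]
jar 379 213 ztop 0.0481 [array([ 0.5371, -0.2244, 32.6802,  0.6735, 40.    ])]
jar 411 215 ztop 0.0571 [array([ 0.5311, -0.2962, 41.2723,  0.7219, 50.    ])]
well [ 0.5038  0.3025 49.0055  0.8897 57.    ]
well [ 0.5118  0.1585 33.4814  0.635  39.    ]
well [ 0.5079  0.2305 41.6658  0.8099 50.    ]
well [ 0.5157  0.0868 58.9046  0.7173 71.    ]
145 235 [0.488 0.338 0.026]
266 228 [0.503 0.045 0.042]
302 215 [ 0.536 -0.043  0.005]
424 222 [ 0.514 -0.333  0.04 ]
215 249 [0.454 0.169 0.015]
350 235 [ 0.486 -0.158  0.018]
```

```bash
cat >> h.py <<'E'
def go(o,xyz,rowdir=None):
    """shift in tool units (25 mm) and yaw (8 deg) from o to xyz, tool y across rowdir angle (deg of across dir in world)"""
    Rt=R.from_rotvec(o["ee_rot"]).as_matrix();d=Rt.T@(np.asarray(xyz)-o["tcp_pos"])/.025
    y=Rt[:,1];a=np.degrees(np.arctan2(y[1],y[0]))
    turn=0
    if rowdir is not None:
        turn=(rowdir-a+90)%180-90; turn=-turn   # tool z points down
    return dict(tcp=o["tcp_pos"].round(4),tilt=Rt[2,2].round(4),ya=round(a,1),x=round(d[0],2),y=round(d[1],2),z=round(d[2],2),yaw=round(turn/8,2))
E
python3 - <<'E'
from h import *
from cell import *
o=get_obs()
print(go(o,[.545,-.18,.26],-5.2))
c=dict(np.load("top1.npz"));c={k:(v if v.ndim else float(v)) for k,v in c.items()}
P=cloud(c)
# tray/rack ends: tall boards
for n,(u0,u1,v0,v1) in dict(tray=(295,432,188,248),rack=(135,275,200,262)).items():
    W=P[v0:v1,u0:u1].reshape(-1,3);W=W[W[:,2]>.008]
    r=cv2.minAreaRect((W[:,:2]*1000).astype(np.float32));print(n,r)
c=camera("wrist");print({k:v for k,v in c.items() if k not in("image","z_map")})
E
```

```text
{'tcp': array([ 0.2835, -0.6119,  0.2595]), 'tilt': np.float64(-1.0), 'ya': np.float64(-65.1), 'x': np.float64(16.75), 'y': np.float64(-11.28), 'z': np.float64(0.01), 'yaw': np.float64(-7.49)}
tray ((529.579833984375, -164.5707244873047), (351.9627990722656, 139.62744140625), 89.91031646728516)
rack ((495.9618835449219, 179.9021759033203), (112.35057067871094, 332.3066711425781), 3.1510908603668213)
{'fx': 353.51960978701, 'fy': 353.51960978701, 'cx': 277.8132151286238, 'cy': 207.06951786511513, 'k1': -0.020970377451481014, 'mount': array([[ 2.33023293e-05, -9.66956806e-01, -2.54940257e-01,
         6.59148682e-02],
       [ 9.99999810e-01,  1.79507171e-04, -5.89445376e-04,
         1.01165126e-03],
       [ 6.15731823e-04, -2.54940195e-01,  9.66956627e-01,
        -1.23542074e-01],
       [ 0.00000000e+00,  0.00000000e+00,  0.00000000e+00,
         1.00000000e+00]])}
```

Request:
{"fn": "carry_out", "kwargs": {
  "series": [
    {"x":1.5,"y":-1,"z":0,"yaw":-0.8},
    {"x":3.2,"y":-2.2,"z":0,"yaw":-1.6},
    {"x":5,"y":-3.4,"z":0,"yaw":-2.4},
    {"x":6.7,"y":-4.5,"z":0,"yaw":-3.2},
    {"x":8.4,"y":-5.6,"z":0,"yaw":-4},
    {"x":10,"y":-6.8,"z":0,"yaw":-4.8},
    {"x":11.7,"y":-7.9,"z":0,"yaw":-5.6},
    {"x":13.4,"y":-9,"z":0,"yaw":-6.4},
    {"x":15,"y":-10.2,"z":0,"yaw":-7.2},
    {"x":16.7,"y":-11.3,"z":0,"yaw":-7.5}
  ],
  "gripper": 0.5
}}

```text
time_s: 1.15
tcp_pos: [0.5391, -0.1859, 0.2601]
ee_rot: [-2.314, -2.122, -0.001]
wrist_force: [0.3, -0.4, 0.2]
grip_width: 0.0659
```

```bash
python3 - <<'E'
from h import *
from cell import *
o=get_obs();print(go(o,[.545,-.18,.26],-5.2),o["grip_width"],o["time_s"],np.abs(o["qvel"]).max())
c=camera("wrist");cv2.imwrite("pics/w1.png",c["image"][:,:,::-1])
np.savez("w1.npz",**c,tcp_pos=o["tcp_pos"],ee_rot=o["ee_rot"])
E
```

```text
{'tcp': array([ 0.5391, -0.1859,  0.2601]), 'tilt': np.float64(-1.0), 'ya': np.float64(-5.0), 'x': np.float64(0.26), 'y': np.float64(0.21), 'z': np.float64(0.0), 'yaw': np.float64(0.03)} 0.06592094504065661 1.15 0.8747108879341887
```

View pics/w1.png

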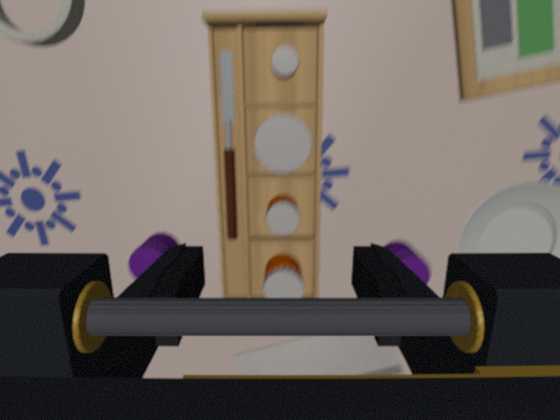

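The wrist view shows the tray upright in the picture, with caps at (285,62), (283,143), (283,215) and (285,285). The jaws open across the row. The arm was still moving in that frame, so I'll measure again from a still one.

```bash
cat > caps.py <<'E'
from h import *
from cell import *
def caps(c,o,pr=True):
    P=cloud(c,o);im=c["image"];hsv=cv2.cvtColor(im,cv2.COLOR_RGB2HSV)
    res={}
    for n,z,d in [("10",.041,26),("20",.047,34),("40",.055,42),("100",.065,52)]:
        m=(abs(P[...,2]-z)<.005)&(hsv[...,1]<60)&(hsv[...,2]>60)
        m=cv2.morphologyEx(m.astype(np.uint8),cv2.MORPH_OPEN,np.ones((5,5)))
        for x in circ(c,m,z,o):
            if abs(x[2]-d)<5 and x[3]<1.5: print(n,np.round(x,4)); res[n]=x[:2]
    return res
E
python3 - <<'E'
from caps import *
camera("wrist");camera("wrist");camera("wrist")
o=get_obs();c=camera("wrist");print(np.abs(o["qvel"]).max(),o["tcp_pos"])
r=caps(c,o)
P=cloud(c,o);print("floor/table z",np.median(P[200:230,60:110,2]),P[85,270,2],P[62,285],P[143,283],P[215,283])
print(go(o,[.5432,-.1483,.12],-5.2))
E
```

```text
0.04526718850172778 [ 0.53900879 -0.18681393  0.25982155]
10 [ 5.53800e-01 -7.76000e-02  2.44987e+01  6.73600e-01  8.80000e+01]
20 [  0.5401  -0.2243  31.925    1.0664 107.    ]
100 [ 5.45700e-01 -1.49900e-01  5.03015e+01  3.94500e-01  1.69000e+02]
floor/table z 0.0006617881182625629 0.004921800648074071 [ 0.55577702 -0.0769556   0.0410881 ] [ 0.54777771 -0.14733772  0.0650899 ] [ 0.54201866 -0.21897067  0.04656684]
{'tcp': array([ 0.539 , -0.1868,  0.2598]), 'tilt': np.float64(-1.0), 'ya': np.float64(-5.0), 'x': np.float64(1.54), 'y': np.float64(0.04), 'z': np.float64(5.59), 'yaw': np.float64(0.03)}
```

Request:
{"fn": "carry_out", "kwargs": {
  "series": [
    {"x":0.5,"y":0.1,"z":1.4,"yaw":0},
    {"x":1,"y":0.1,"z":2.8,"yaw":0},
    {"x":1.4,"y":0.1,"z":4.2,"yaw":0},
    {"x":1.5,"y":0.1,"z":5.2,"yaw":0},
    {"x":1.5,"y":0.1,"z":5.6,"yaw":0},
    {"x":1.5,"y":0.1,"z":5.6,"yaw":0},
    {"x":1.5,"y":0.1,"z":5.6,"yaw":0}
  ]
}}

```text
time_s: 2.1
tcp_pos: [0.5446, -0.152, 0.121]
ee_rot: [-2.319, -2.118, -0.0]
wrist_force: [0.2, 0.5, 0.5]
grip_width: 0.0658
```

```bash
python3 - <<'E'
from caps import *
camera("wrist");camera("wrist")
o=get_obs();c=camera("wrist");print(np.abs(o["qvel"]).max(),o["tcp_pos"])
cv2.imwrite("pics/w2.png",c["image"][:,:,::-1])
r=caps(c,o)
print(go(o,[.5455,-.1497,.053],-5.2))
E
```

```text
0.006687515452789377 [ 0.54542171 -0.15179516  0.12188506]
10 [ 5.54300e-01 -7.73000e-02  2.46681e+01  4.17200e-01  1.42000e+02]
100 [ 5.46300e-01 -1.49200e-01  5.05146e+01  5.46200e-01  2.80000e+02]
{'tcp': array([ 0.5454, -0.1518,  0.1219]), 'tilt': np.float64(-1.0), 'ya': np.float64(-5.2), 'x': np.float64(0.08), 'y': np.float64(-0.01), 'z': np.float64(2.76), 'yaw': np.float64(0.0)}
```

View pics/w2.png

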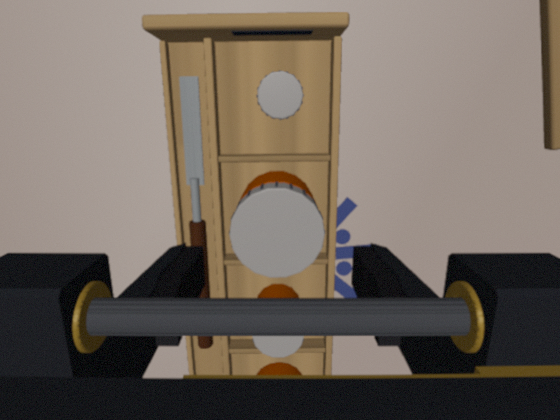

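The big jar's cap, at (277,230), sits between the jaws, and the wrist measurement repeats to within 1 mm. I'll go down and grip.

Request:
{"fn": "carry_out", "kwargs": {
  "series": [
    {"x":0.1,"y":0,"z":0.8,"yaw":0},
    {"x":0.1,"y":0,"z":1.6,"yaw":0},
    {"x":0.1,"y":0,"z":2.3,"yaw":0},
    {"x":0.1,"y":0,"z":2.75,"yaw":0},
    {"x":0.1,"y":0,"z":2.75,"yaw":0},
    {"x":0.1,"y":0,"z":2.75,"yaw":0}
  ]
}}

```text
time_s: 2.85
tcp_pos: [0.5463, -0.1493, 0.0539]
ee_rot: [2.317, 2.118, 0.003]
wrist_force: [-0.6, -0.2, 0.2]
grip_width: 0.0659
```

Request:
{"fn": "carry_out", "kwargs": {
  "series": [
    {"x":0,"y":0,"z":0,"yaw":0},
    {"x":0,"y":0,"z":0,"yaw":0},
    {"x":0,"y":0,"z":0,"yaw":0},
    {"x":0,"y":0,"z":0,"yaw":0},
    {"x":0,"y":0,"z":0,"yaw":0},
    {"x":0,"y":0,"z":0,"yaw":0}
  ],
  "gripper": -0.2,
  "grip_force": 15
}}

```text
time_s: 3.45
tcp_pos: [0.5472, -0.1496, 0.0551]
ee_rot: [2.316, 2.117, 0.004]
wrist_force: [-0.3, -0.2, 5.2]
grip_width: 0.0515
```

```bash
python3 - <<'E'
from caps import *
o=get_obs();print(o["grip_width"],o["time_s"],o["wrist_force"])
print(go(o,[.5155,.088,.16],3.1))
E
```

```text
0.05147807509717737 3.45 [-0.26053877 -0.15607257  5.21953869]
{'tcp': array([ 0.5472, -0.1496,  0.0551]), 'tilt': np.float64(-1.0), 'ya': np.float64(-5.1), 'x': np.float64(9.35), 'y': np.float64(-2.1), 'z': np.float64(-4.21), 'yaw': np.float64(-1.03)}
```

Request:
{"fn": "carry_out", "kwargs": {
  "series": [
    {"x":0,"y":0,"z":-0.2,"yaw":0},
    {"x":0,"y":0,"z":-0.7,"yaw":0},
    {"x":0,"y":0,"z":-1.4,"yaw":0},
    {"x":0,"y":0,"z":-2.2,"yaw":0},
    {"x":0,"y":0,"z":-3,"yaw":0},
    {"x":0,"y":0,"z":-3.8,"yaw":0},
    {"x":0,"y":0,"z":-4.6,"yaw":0},
    {"x":0.2,"y":0,"z":-5.3,"yaw":-0.1},
    {"x":0.7,"y":-0.1,"z":-5.8,"yaw":-0.2},
    {"x":1.3,"y":-0.2,"z":-6,"yaw":-0.3}
  ]
}}

```text
time_s: 4.45
tcp_pos: [0.545, -0.1162, 0.207]
ee_rot: [2.27, 2.164, 0.006]
wrist_force: [-0.7, -0.8, 0.1]
grip_width: 0.0514
```

Request:
{"fn": "carry_out", "kwargs": {
  "series": [
    {"x":0.8,"y":-0.2,"z":0,"yaw":-0.1},
    {"x":1.6,"y":-0.4,"z":0,"yaw":-0.2},
    {"x":2.4,"y":-0.6,"z":0,"yaw":-0.3},
    {"x":3.2,"y":-0.8,"z":0,"yaw":-0.4},
    {"x":4,"y":-1,"z":0,"yaw":-0.5},
    {"x":4.8,"y":-1.2,"z":0,"yaw":-0.6},
    {"x":5.4,"y":-1.4,"z":0,"yaw":-0.7},
    {"x":5.8,"y":-1.6,"z":0,"yaw":-0.7},
    {"x":6,"y":-1.6,"z":0,"yaw":-0.7},
    {"x":6,"y":-1.6,"z":0,"yaw":-0.7}
  ]
}}

```text
time_s: 5.45
tcp_pos: [0.5121, 0.0361, 0.2065]
ee_rot: [2.16, 2.273, 0.006]
wrist_force: [0.2, -0.5, -0.4]
grip_width: 0.0515
```

```bash
cat >> caps.py <<'E'
def wells(c,o):
    P=cloud(c,o);v=c["image"].max(2)
    for t in (45,60,75):
        m=((v<t)&(P[...,1]>.03)&(P[...,2]<.04)&(P[...,0]>.44)).astype(np.uint8)
        m[250:]=0
        for x in circ(c,m,.027,o):
            if 30<x[2]<66 and x[3]<2: print("well",t,np.round(x,4))
E
python3 - <<'E'
from caps import *
for i in range(3): camera("wrist")
o=get_obs();c=camera("wrist");print(np.abs(o["qvel"]).max(),o["grip_width"],o["wrist_force"])
cv2.imwrite("pics/w3.png",c["image"][:,:,::-1])
np.savez("w3.npz",**c,tcp_pos=o["tcp_pos"],ee_rot=o["ee_rot"])
wells(c,o)
print(go(o,[.5155,.088,.1],3.1))
E
```

```text
0.007285437823339786 0.051609519456588294 [-0.71523946 -0.38371428 -0.4075514 ]
well 45 [5.1780e-01 8.7100e-02 5.5039e+01 2.8740e-01 1.9400e+02]
well 60 [5.17800e-01 8.72000e-02 5.61494e+01 3.10100e-01 1.97000e+02]
well 60 [  0.514    0.1559  30.3433   0.3674 114.    ]
well 60 [ 0.5139  0.1573 33.7158  0.4597 72.    ]
well 75 [5.17700e-01 8.75000e-02 5.75333e+01 5.35000e-01 2.11000e+02]
well 75 [  0.514    0.1582  33.6626   0.7119 139.    ]
{'tcp': array([0.5124, 0.0351, 0.2066]), 'tilt': np.float64(-1.0), 'ya': np.float64(2.8), 'x': np.float64(2.12), 'y': np.float64(0.2), 'z': np.float64(4.26), 'yaw': np.float64(-0.03)}
```

View pics/w3.png

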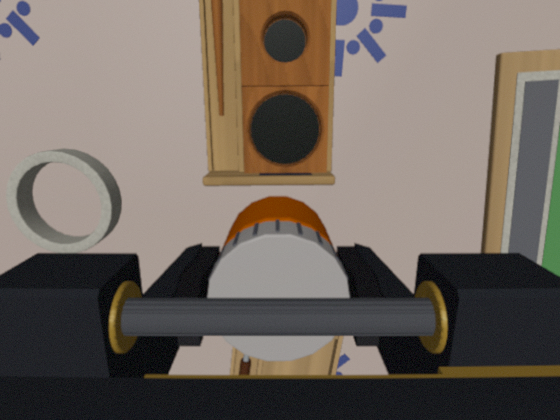

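The wrist view shows well_100 at (285,128) and well_10 at (285,40), with the jar held upright. The well positions agree with the top view to 2 mm, with the same +2 mm x offset the jars showed.

Request:
{"fn": "carry_out", "kwargs": {
  "series": [
    {"x":0.6,"y":0.1,"z":0,"yaw":0},
    {"x":1.3,"y":0.2,"z":0.2,"yaw":0},
    {"x":1.8,"y":0.3,"z":0.6,"yaw":0},
    {"x":2.1,"y":0.32,"z":1.2,"yaw":0},
    {"x":2.1,"y":0.32,"z":2,"yaw":0},
    {"x":2.1,"y":0.32,"z":2.8,"yaw":0},
    {"x":2.1,"y":0.32,"z":3.5,"yaw":0},
    {"x":2.1,"y":0.32,"z":4,"yaw":0},
    {"x":2.1,"y":0.32,"z":4,"yaw":0},
    {"x":2.1,"y":0.32,"z":4,"yaw":0}
  ]
}}

```text
time_s: 6.65
tcp_pos: [0.5184, 0.0878, 0.1062]
ee_rot: [2.162, 2.271, 0.005]
wrist_force: [0.2, 0.9, -1.1]
grip_width: 0.0517
```

```bash
python3 - <<'E'
from caps import *
for i in range(2): camera("wrist")
o=get_obs();print(o["wrist_force"]);print(go(o,[.5178,.0875,.062],3.1))
E
```

```text
[-0.05412869 -0.17693991 -0.80409344]
{'tcp': array([0.5194, 0.0878, 0.1074]), 'tilt': np.float64(-1.0), 'ya': np.float64(2.8), 'x': np.float64(-0.01), 'y': np.float64(-0.08), 'z': np.float64(1.81), 'yaw': np.float64(-0.04)}
```

Request:
{"fn": "carry_out", "kwargs": {
  "series": [
    {"x":0,"y":-0.05,"z":0.4,"yaw":0},
    {"x":0,"y":-0.05,"z":0.8,"yaw":0},
    {"x":0,"y":-0.05,"z":1.2,"yaw":0},
    {"x":0,"y":-0.05,"z":1.5,"yaw":0},
    {"x":0,"y":-0.05,"z":1.7,"yaw":0},
    {"x":0,"y":-0.05,"z":1.8,"yaw":0},
    {"x":0,"y":-0.05,"z":1.8,"yaw":0},
    {"x":0,"y":-0.05,"z":1.8,"yaw":0}
  ]
}}

```text
time_s: 7.55
tcp_pos: [0.5188, 0.0877, 0.0625]
ee_rot: [2.161, 2.27, 0.008]
wrist_force: [-0.3, 0.4, -0.7]
grip_width: 0.0514
```

Request:
{"fn": "carry_out", "kwargs": {
  "series": [
    {"x":0,"y":0,"z":0.05,"yaw":0},
    {"x":0,"y":0,"z":0.1,"yaw":0},
    {"x":0,"y":0,"z":0.1,"yaw":0},
    {"x":0,"y":0,"z":0.1,"yaw":0}
  ]
}}

```text
time_s: 7.95
tcp_pos: [0.5195, 0.0878, 0.0612]
ee_rot: [2.161, 2.269, 0.01]
wrist_force: [-1.6, -1.0, 6.5]
grip_width: 0.0518
```

Contact at 6.5 N upward, so the jar is down. I'll release slowly and rise.

Request:
{"fn": "carry_out", "kwargs": {
  "series": [
    {"x":0,"y":0,"z":0,"yaw":0},
    {"x":0,"y":0,"z":0,"yaw":0},
    {"x":0,"y":0,"z":0,"yaw":0},
    {"x":0,"y":0,"z":0,"yaw":0}
  ],
  "gripper": 0.55
}}

```text
time_s: 8.35
tcp_pos: [0.5194, 0.0878, 0.061]
ee_rot: [2.161, 2.269, 0.01]
wrist_force: [-0.3, 0.2, -1.0]
grip_width: 0.0684
```

Request:
{"fn": "carry_out", "kwargs": {
  "series": [
    {"x":0,"y":0,"z":-0.5,"yaw":0},
    {"x":0,"y":0,"z":-1.3,"yaw":0},
    {"x":0,"y":0,"z":-2.3,"yaw":0},
    {"x":0,"y":0,"z":-3.3,"yaw":0},
    {"x":-1,"y":0,"z":-4,"yaw":0},
    {"x":-1.5,"y":0,"z":-4.5,"yaw":0},
    {"x":-1.5,"y":0,"z":-4.5,"yaw":0},
    {"x":-1.5,"y":0,"z":-4.5,"yaw":0}
  ]
}}

```text
time_s: 9.15
tcp_pos: [0.5199, 0.0504, 0.1735]
ee_rot: [2.162, 2.268, 0.01]
wrist_force: [0.1, -0.2, -1.3]
grip_width: 0.0688
```

```bash
python3 - <<'E'
from caps import *
for i in range(2): camera("wrist")
o=get_obs();c=camera("wrist");print(o["grip_width"],o["time_s"])
cv2.imwrite("pics/w4.png",c["image"][:,:,::-1])
caps(c,o); P=cloud(c,o)
m=((abs(P[...,2]-.071)<.006)&(P[...,1]>.05)).astype(np.uint8);m[260:]=0
print([np.round(x,4) for x in circ(c,m,.071,o)])
wells(c,o)
print(go(o,[.540,-.2243,.14],-5.2))
E
```

```text
0.06837313186123073 9.25
10 [ 5.53700e-01 -7.49000e-02  2.61792e+01  5.76100e-01  8.50000e+01]
[array([5.2060e-01, 8.7300e-02, 5.0694e+01, 2.5760e-01, 2.3600e+02])]
well 45 [5.19000e-01 8.65000e-02 5.68267e+01 9.81700e-01 1.50000e+02]
well 60 [5.18600e-01 8.67000e-02 5.68292e+01 1.27690e+00 1.63000e+02]
well 60 [  0.5143   0.1562  30.9918   0.276  130.    ]
well 60 [  0.5141   0.158   33.1254   0.5873 100.    ]
well 75 [5.18500e-01 8.64000e-02 5.80613e+01 1.66830e+00 2.00000e+02]
well 75 [  0.514    0.1585  34.6204   0.5181 153.    ]
{'tcp': array([0.5192, 0.0508, 0.1723]), 'tilt': np.float64(-1.0), 'ya': np.float64(2.8), 'x': np.float64(-11.03), 'y': np.float64(0.28), 'z': np.float64(1.31), 'yaw': np.float64(1.0)}
```

View pics/w4.png

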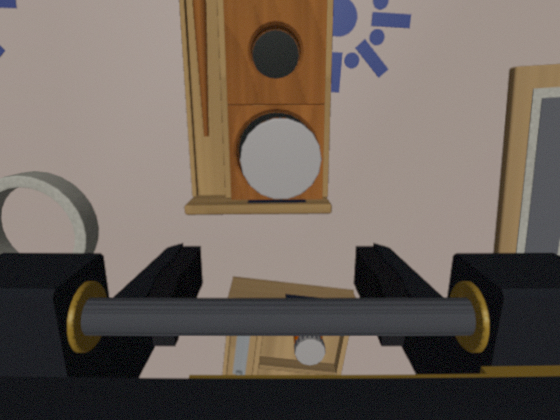

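The 52 mm jar stands in the widest well, its cap at (280,158), about 2 mm off-axis. Next is the 26 mm jar.

Request:
{"fn": "carry_out", "kwargs": {
  "series": [
    {"x":-0.8,"y":0.15,"z":0,"yaw":0.2},
    {"x":-1.8,"y":0.4,"z":0,"yaw":0.4},
    {"x":-3,"y":0.65,"z":0.4,"yaw":0.6},
    {"x":-4.2,"y":0.9,"z":1,"yaw":0.8},
    {"x":-5,"y":1.1,"z":1.6,"yaw":1},
    {"x":-5.2,"y":1.15,"z":2,"yaw":1},
    {"x":-5.2,"y":1.15,"z":2.1,"yaw":1},
    {"x":-5.2,"y":1.15,"z":2.1,"yaw":1},
    {"x":-5.2,"y":1.15,"z":2.1,"yaw":1}
  ],
  "gripper": 0.15
}}

```text
time_s: 10.2
tcp_pos: [0.5546, -0.0765, 0.1204]
ee_rot: [2.314, 2.117, 0.008]
wrist_force: [0.4, -0.1, 0.3]
grip_width: 0.0508
```

```bash
python3 - <<'E'
from caps import *
for i in range(2): camera("wrist")
o=get_obs();c=camera("wrist");print(o["grip_width"],np.abs(o["qvel"]).max())
r=caps(c,o)
print(go(o,[.554,-.0773,.0455],-5.2))
if "10" in r: print(go(o,[*r["10"],.0455],-5.2))
E
```

```text
0.050659734118954476 0.004286001411105465
10 [ 5.54400e-01 -7.64000e-02  2.51243e+01  3.04200e-01  1.23000e+02]
{'tcp': array([ 0.555 , -0.0768,  0.1209]), 'tilt': np.float64(-1.0), 'ya': np.float64(-5.1), 'x': np.float64(-0.02), 'y': np.float64(-0.06), 'z': np.float64(3.01), 'yaw': np.float64(0.01)}
{'tcp': array([ 0.555 , -0.0768,  0.1209]), 'tilt': np.float64(-1.0), 'ya': np.float64(-5.1), 'x': np.float64(0.01), 'y': np.float64(-0.05), 'z': np.float64(3.01), 'yaw': np.float64(0.01)}
```

Request:
{"fn": "carry_out", "kwargs": {
  "series": [
    {"x":0,"y":-0.05,"z":0.8,"yaw":0},
    {"x":0,"y":-0.05,"z":1.6,"yaw":0},
    {"x":0,"y":-0.05,"z":2.3,"yaw":0},
    {"x":0,"y":-0.05,"z":2.8,"yaw":0},
    {"x":0,"y":-0.05,"z":2.95,"yaw":0},
    {"x":0,"y":-0.05,"z":2.95,"yaw":0},
    {"x":0,"y":-0.05,"z":2.95,"yaw":0},
    {"x":0,"y":-0.05,"z":2.95,"yaw":0}
  ]
}}

```text
time_s: 11.15
tcp_pos: [0.5554, -0.077, 0.0482]
ee_rot: [2.312, 2.115, 0.011]
wrist_force: [0.2, -1.1, -0.1]
grip_width: 0.0507
```

Request:
{"fn": "carry_out", "kwargs": {
  "series": [
    {"x":0,"y":0,"z":0,"yaw":0},
    {"x":0,"y":0,"z":0,"yaw":0},
    {"x":0,"y":0,"z":0,"yaw":0},
    {"x":0,"y":0,"z":0,"yaw":0},
    {"x":0,"y":0,"z":0,"yaw":0},
    {"x":0,"y":0,"z":0,"yaw":0}
  ],
  "gripper": -0.8,
  "grip_force": 10
}}

```text
time_s: 11.75
tcp_pos: [0.5555, -0.077, 0.0485]
ee_rot: [2.312, 2.114, 0.011]
wrist_force: [-0.5, 0.2, 3.4]
grip_width: 0.0258
```

```bash
python3 - <<'E'
from caps import *
o=get_obs();print(o["grip_width"],o["wrist_force"]);print(go(o,[.5142,.1585,.2],3.1))
E
```

```text
0.02580000625044647 [-0.4740619   0.18473579  3.35582984]
{'tcp': array([ 0.5555, -0.077 ,  0.0485]), 'tilt': np.float64(-0.9999), 'ya': np.float64(-5.1), 'x': np.float64(9.23), 'y': np.float64(-2.42), 'z': np.float64(-6.09), 'yaw': np.float64(-1.03)}
```

Request:
{"fn": "carry_out", "kwargs": {
  "series": [
    {"x":0,"y":0,"z":-0.2,"yaw":0},
    {"x":0,"y":0,"z":-0.7,"yaw":0},
    {"x":0,"y":0,"z":-1.5,"yaw":0},
    {"x":0,"y":0,"z":-2.4,"yaw":0},
    {"x":0.1,"y":0,"z":-3.3,"yaw":0},
    {"x":0.4,"y":-0.1,"z":-4.2,"yaw":-0.1},
    {"x":0.9,"y":-0.2,"z":-5,"yaw":-0.2},
    {"x":1.6,"y":-0.4,"z":-5.6,"yaw":-0.3},
    {"x":2.4,"y":-0.6,"z":-6,"yaw":-0.4},
    {"x":3.2,"y":-0.8,"z":-6,"yaw":-0.5}
  ]
}}

```text
time_s: 12.75
tcp_pos: [0.5423, 0.0052, 0.2014]
ee_rot: [2.234, 2.191, 0.016]
wrist_force: [0.7, -0.2, -0.4]
grip_width: 0.0254
```

Request:
{"fn": "carry_out", "kwargs": {
  "series": [
    {"x":0.8,"y":-0.2,"z":0,"yaw":-0.1},
    {"x":1.6,"y":-0.3,"z":0,"yaw":-0.2},
    {"x":2.4,"y":-0.5,"z":0,"yaw":-0.3},
    {"x":3.2,"y":-0.7,"z":0,"yaw":-0.4},
    {"x":3.9,"y":-0.9,"z":0,"yaw":-0.5},
    {"x":4.4,"y":-1,"z":0,"yaw":-0.5},
    {"x":4.7,"y":-1.1,"z":0,"yaw":-0.5},
    {"x":4.7,"y":-1.1,"z":0,"yaw":-0.5},
    {"x":4.7,"y":-1.1,"z":0,"yaw":-0.5}
  ]
}}

```text
time_s: 13.65
tcp_pos: [0.5171, 0.1229, 0.201]
ee_rot: [2.155, 2.268, 0.015]
wrist_force: [-0.4, -0.2, 0.1]
grip_width: 0.0256
```

```bash
python3 - <<'E'
from caps import *
for i in range(3): camera("wrist")
o=get_obs();c=camera("wrist");print(o["grip_width"],o["wrist_force"])
cv2.imwrite("pics/w5.png",c["image"][:,:,::-1])
wells(c,o)
print(go(o,[.5142,.1585,.12],3.1))
E
```

```text
0.025490676592103367 [-0.28716092  0.81720302  0.09997656]
well 45 [ 0.511   0.0933 38.9303  1.6404 75.    ]
well 60 [5.14500e-01 9.22000e-02 4.61089e+01 1.74400e+00 9.40000e+01]
well 60 [  0.514    0.1599  31.0737   0.2675 105.    ]
well 60 [  0.5104   0.2279  37.6201   0.3432 147.    ]
well 75 [5.17600e-01 8.98000e-02 5.37374e+01 1.88350e+00 1.21000e+02]
well 75 [  0.514    0.1599  31.8036   0.2813 109.    ]
well 75 [  0.5103   0.2282  38.6807   0.2518 145.    ]
well 75 [ 0.5102  0.2296 41.7644  0.49   98.    ]
{'tcp': array([0.5172, 0.1226, 0.2008]), 'tilt': np.float64(-0.9999), 'ya': np.float64(2.8), 'x': np.float64(1.45), 'y': np.float64(-0.1), 'z': np.float64(3.23), 'yaw': np.float64(-0.03)}
```

View pics/w5.png

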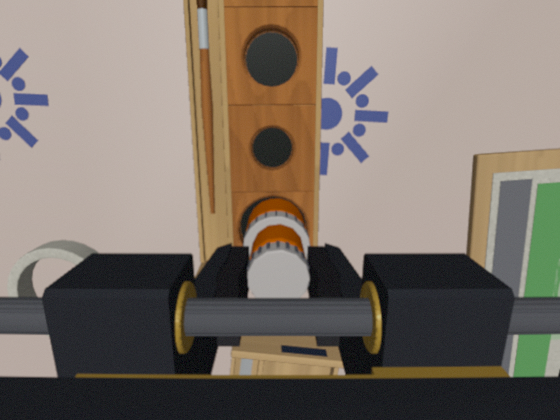

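The jar is held upright. well_10 is at (272,147) and well_20 at (271,58).

Request:
{"fn": "carry_out", "kwargs": {
  "series": [
    {"x":0.4,"y":0,"z":0,"yaw":0},
    {"x":0.9,"y":-0.05,"z":0.2,"yaw":0},
    {"x":1.3,"y":-0.05,"z":0.6,"yaw":0},
    {"x":1.45,"y":-0.05,"z":1.2,"yaw":0},
    {"x":1.45,"y":-0.05,"z":2,"yaw":0},
    {"x":1.45,"y":-0.05,"z":2.8,"yaw":0},
    {"x":1.45,"y":-0.05,"z":3.5,"yaw":0},
    {"x":1.45,"y":-0.05,"z":3.9,"yaw":0},
    {"x":1.45,"y":-0.05,"z":4,"yaw":0},
    {"x":1.45,"y":-0.05,"z":4,"yaw":0}
  ]
}}

```text
time_s: 14.85
tcp_pos: [0.5153, 0.1586, 0.1]
ee_rot: [2.157, 2.267, 0.013]
wrist_force: [-0.3, 0.5, -0.3]
grip_width: 0.0253
```

```bash
python3 - <<'E'
from caps import *
for i in range(2): camera("wrist")
o=get_obs();print(o["wrist_force"]);print(go(o,[.5142,.159,.056],3.1))
E
```

```text
[-0.09978371 -0.28788783 -0.27234141]
{'tcp': array([0.5163, 0.1588, 0.1013]), 'tilt': np.float64(-0.9999), 'ya': np.float64(2.9), 'x': np.float64(0.02), 'y': np.float64(-0.11), 'z': np.float64(1.81), 'yaw': np.float64(-0.03)}
```

Request:
{"fn": "carry_out", "kwargs": {
  "series": [
    {"x":0,"y":-0.1,"z":0.4,"yaw":0},
    {"x":0,"y":-0.1,"z":0.8,"yaw":0},
    {"x":0,"y":-0.1,"z":1.2,"yaw":0},
    {"x":0,"y":-0.1,"z":1.5,"yaw":0},
    {"x":0,"y":-0.1,"z":1.7,"yaw":0},
    {"x":0,"y":-0.1,"z":1.8,"yaw":0},
    {"x":0,"y":-0.1,"z":1.8,"yaw":0},
    {"x":0,"y":-0.1,"z":1.8,"yaw":0}
  ]
}}

```text
time_s: 15.75
tcp_pos: [0.5148, 0.1587, 0.0565]
ee_rot: [2.156, 2.266, 0.017]
wrist_force: [-0.4, -0.0, -0.2]
grip_width: 0.0256
```

Request:
{"fn": "carry_out", "kwargs": {
  "series": [
    {"x":0,"y":0,"z":0.05,"yaw":0},
    {"x":0,"y":0,"z":0.1,"yaw":0},
    {"x":0,"y":0,"z":0.1,"yaw":0},
    {"x":0,"y":0,"z":0.1,"yaw":0}
  ]
}}

```text
time_s: 16.15
tcp_pos: [0.5154, 0.1588, 0.0545]
ee_rot: [2.156, 2.266, 0.019]
wrist_force: [0.3, 0.2, 2.1]
grip_width: 0.0255
```

Contact at the expected height. I'll release and rise.

Request:
{"fn": "carry_out", "kwargs": {
  "series": [
    {"x":0,"y":0,"z":0,"yaw":0},
    {"x":0,"y":0,"z":0,"yaw":0},
    {"x":0,"y":0,"z":0,"yaw":0},
    {"x":0,"y":0,"z":0,"yaw":0}
  ],
  "gripper": 0.1
}}

```text
time_s: 16.55
tcp_pos: [0.5152, 0.1587, 0.0543]
ee_rot: [2.156, 2.266, 0.018]
wrist_force: [0.1, 0.0, -0.3]
grip_width: 0.0485
```

Request:
{"fn": "carry_out", "kwargs": {
  "series": [
    {"x":0,"y":0,"z":-0.5,"yaw":0},
    {"x":0,"y":0,"z":-1.3,"yaw":0},
    {"x":0,"y":0,"z":-2.3,"yaw":0},
    {"x":0,"y":0,"z":-3.3,"yaw":0},
    {"x":-1,"y":0,"z":-4.2,"yaw":0},
    {"x":-2,"y":0,"z":-5,"yaw":0},
    {"x":-2,"y":0,"z":-5.2,"yaw":0},
    {"x":-2,"y":0,"z":-5.2,"yaw":0},
    {"x":-2,"y":0,"z":-5.2,"yaw":0}
  ]
}}

```text
time_s: 17.45
tcp_pos: [0.5149, 0.1094, 0.184]
ee_rot: [2.156, 2.266, 0.018]
wrist_force: [-0.4, 0.8, -0.4]
grip_width: 0.0485
```

```bash
python3 - <<'E'
from caps import *
for i in range(2): camera("wrist")
o=get_obs();c=camera("wrist");print(o["grip_width"],o["time_s"])
cv2.imwrite("pics/w6.png",c["image"][:,:,::-1])
P=cloud(c,o)
m=((abs(P[...,2]-.047)<.006)&(P[...,1]>.12)).astype(np.uint8);m[260:]=0
print([np.round(x,4) for x in circ(c,m,.047,o)])
wells(c,o)
print(go(o,[.540,-.2243,.19],-5.2))
E
```

```text
0.04854789546516176 17.55
[array([  0.5166,   0.1584,  25.1468,   0.3099, 108.    ])]
well 45 [5.14000e-01 9.22000e-02 4.49364e+01 1.64250e+00 9.60000e+01]
well 60 [5.16700e-01 9.12000e-02 5.04467e+01 1.71260e+00 1.20000e+02]
well 60 [  0.5102   0.2274  37.6407   0.3753 158.    ]
well 60 [ 0.5093  0.2351 30.2385  0.7093 63.    ]
well 75 [5.18500e-01 8.91000e-02 5.60182e+01 1.64930e+00 2.09000e+02]
well 75 [5.10300e-01 2.29200e-01 4.01707e+01 1.31290e+00 2.81000e+02]
{'tcp': array([0.5144, 0.1095, 0.1832]), 'tilt': np.float64(-0.9999), 'ya': np.float64(2.9), 'x': np.float64(-13.39), 'y': np.float64(0.35), 'z': np.float64(-0.24), 'yaw': np.float64(1.01)}
```

View pics/w6.png

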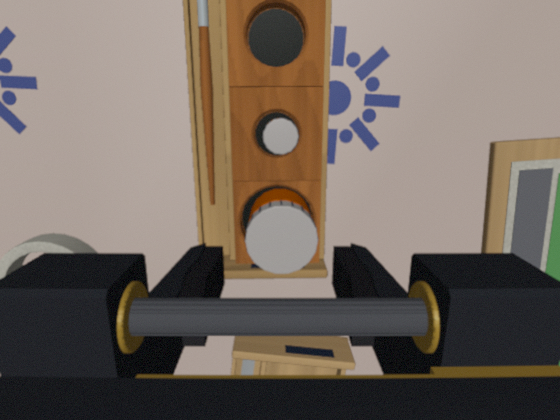

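The 26 mm jar is down in its well, its cap at (281,135). Next is the 34 mm jar.

Request:
{"fn": "carry_out", "kwargs": {
  "series": [
    {"x":-1,"y":0,"z":0,"yaw":0.1},
    {"x":-2.4,"y":0.05,"z":0,"yaw":0.2},
    {"x":-4,"y":0.1,"z":0,"yaw":0.4},
    {"x":-5.6,"y":0.15,"z":0.4,"yaw":0.5},
    {"x":-7.2,"y":0.2,"z":0.8,"yaw":0.6},
    {"x":-8.8,"y":0.25,"z":1.2,"yaw":0.7},
    {"x":-10.4,"y":0.3,"z":1.6,"yaw":0.8},
    {"x":-12,"y":0.35,"z":2,"yaw":1},
    {"x":-13.1,"y":0.35,"z":2.4,"yaw":1},
    {"x":-13.4,"y":0.35,"z":2.5,"yaw":1}
  ],
  "gripper": 0.3
}}

```text
time_s: 18.6
tcp_pos: [0.5402, -0.2264, 0.1192]
ee_rot: [2.314, 2.112, 0.014]
wrist_force: [0.1, -0.3, -0.6]
grip_width: 0.0573
```

```bash
python3 - <<'E'
from caps import *
for i in range(6): camera("wrist")
o=get_obs();c=camera("wrist");print(o["grip_width"],np.abs(o["qvel"]).max())
r=caps(c,o)
print(go(o,[.540,-.2243,.048],-5.2))
if "20" in r: print(go(o,[*r["20"],.048],-5.2))
E
```

```text
0.05707429671190798 0.007834084505066952
20 [  0.5398  -0.2244  33.143    0.3414 164.    ]
{'tcp': array([ 0.5413, -0.2233,  0.1218]), 'tilt': np.float64(-0.9999), 'ya': np.float64(-5.0), 'x': np.float64(-0.05), 'y': np.float64(-0.1), 'z': np.float64(2.95), 'yaw': np.float64(0.02)}
{'tcp': array([ 0.5413, -0.2233,  0.1218]), 'tilt': np.float64(-0.9999), 'ya': np.float64(-5.0), 'x': np.float64(-0.05), 'y': np.float64(-0.1), 'z': np.float64(2.95), 'yaw': np.float64(0.02)}
```

Request:
{"fn": "carry_out", "kwargs": {
  "series": [
    {"x":-0.05,"y":-0.1,"z":0.8,"yaw":0},
    {"x":-0.05,"y":-0.1,"z":1.6,"yaw":0},
    {"x":-0.05,"y":-0.1,"z":2.3,"yaw":0},
    {"x":-0.05,"y":-0.1,"z":2.8,"yaw":0},
    {"x":-0.05,"y":-0.1,"z":2.95,"yaw":0},
    {"x":-0.05,"y":-0.1,"z":2.95,"yaw":0},
    {"x":-0.05,"y":-0.1,"z":2.95,"yaw":0},
    {"x":-0.05,"y":-0.1,"z":2.95,"yaw":0}
  ]
}}

```text
time_s: 19.75
tcp_pos: [0.5408, -0.2248, 0.0493]
ee_rot: [2.306, 2.113, 0.018]
wrist_force: [0.1, 0.4, -0.5]
grip_width: 0.0571
```

Request:
{"fn": "carry_out", "kwargs": {
  "series": [
    {"x":0,"y":0,"z":0,"yaw":0},
    {"x":0,"y":0,"z":0,"yaw":0},
    {"x":0,"y":0,"z":0,"yaw":0},
    {"x":0,"y":0,"z":0,"yaw":0},
    {"x":0,"y":0,"z":0,"yaw":0},
    {"x":0,"y":0,"z":0,"yaw":0}
  ],
  "gripper": -0.6,
  "grip_force": 12
}}

```text
time_s: 20.35
tcp_pos: [0.541, -0.225, 0.0496]
ee_rot: [2.306, 2.113, 0.018]
wrist_force: [-2.4, -0.0, 2.9]
grip_width: 0.0336
```

```bash
python3 - <<'E'
from caps import *
o=get_obs();print(o["grip_width"],o["wrist_force"]);print(go(o,[.510,.195,.2],3.1))
E
```

```text
0.03357058248349 [-2.41752435 -0.00799259  2.91352208]
{'tcp': array([ 0.541 , -0.225 ,  0.0496]), 'tilt': np.float64(-0.9998), 'ya': np.float64(-5.0), 'x': np.float64(16.62), 'y': np.float64(-2.59), 'z': np.float64(-6.08), 'yaw': np.float64(-1.01)}
```

Request:
{"fn": "carry_out", "kwargs": {
  "series": [
    {"x":0,"y":0,"z":-0.2,"yaw":0},
    {"x":0,"y":0,"z":-0.7,"yaw":0},
    {"x":0,"y":0,"z":-1.5,"yaw":0},
    {"x":0,"y":0,"z":-2.4,"yaw":0},
    {"x":0.2,"y":0,"z":-3.3,"yaw":0},
    {"x":0.7,"y":-0.1,"z":-4.2,"yaw":0},
    {"x":1.5,"y":-0.2,"z":-5,"yaw":-0.1},
    {"x":2.5,"y":-0.4,"z":-5.6,"yaw":-0.2},
    {"x":3.6,"y":-0.6,"z":-6,"yaw":-0.3},
    {"x":4.7,"y":-0.8,"z":-6,"yaw":-0.3}
  ]
}}

```text
time_s: 21.35
tcp_pos: [0.5297, -0.1052, 0.2022]
ee_rot: [2.258, 2.157, 0.022]
wrist_force: [-0.2, 0.2, -0.4]
grip_width: 0.0337
```

Request:
{"fn": "carry_out", "kwargs": {
  "series": [
    {"x":1.2,"y":-0.2,"z":0,"yaw":-0.1},
    {"x":2.4,"y":-0.4,"z":0,"yaw":-0.2},
    {"x":3.6,"y":-0.6,"z":0,"yaw":-0.2},
    {"x":4.8,"y":-0.8,"z":0,"yaw":-0.3},
    {"x":6,"y":-1,"z":0,"yaw":-0.4},
    {"x":7.2,"y":-1.2,"z":0,"yaw":-0.5},
    {"x":8.4,"y":-1.4,"z":0,"yaw":-0.5},
    {"x":9.6,"y":-1.6,"z":0,"yaw":-0.6},
    {"x":10.6,"y":-1.8,"z":0,"yaw":-0.7},
    {"x":11.4,"y":-2,"z":0,"yaw":-0.7}
  ]
}}

```text
time_s: 22.35
tcp_pos: [0.4925, 0.1833, 0.2013]
ee_rot: [2.148, 2.266, 0.022]
wrist_force: [0.2, -0.4, -0.7]
grip_width: 0.0337
```

```bash
python3 - <<'E'
from caps import *
for i in range(6): camera("wrist")
o=get_obs();c=camera("wrist");print(o["grip_width"],o["wrist_force"],np.abs(o["qvel"]).max())
cv2.imwrite("pics/w7.png",c["image"][:,:,::-1])
wells(c,o)
print(go(o,[.5095,.230,.1],3.1))
E
```

```text
0.033393930067871086 [-0.37683388 -1.02494106 -0.41855743] 0.00878433374643129
well 45 [  0.509    0.2311  37.529    0.222  132.    ]
well 60 [  0.509    0.2311  38.5597   0.2465 134.    ]
well 60 [  0.5056   0.2993  45.0965   0.5612 188.    ]
well 75 [  0.5091   0.2311  39.215    0.2855 141.    ]
well 75 [  0.5058   0.3017  48.6127   0.9577 220.    ]
{'tcp': array([0.4929, 0.181 , 0.2007]), 'tilt': np.float64(-0.9997), 'ya': np.float64(3.0), 'x': np.float64(1.94), 'y': np.float64(0.67), 'z': np.float64(4.03), 'yaw': np.float64(-0.02)}
```

View pics/w7.png

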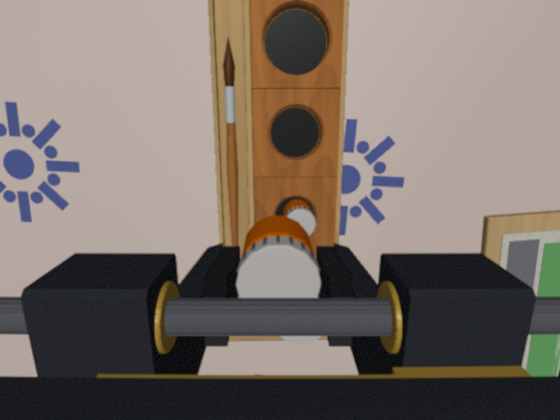

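The 34 mm jar is held upright. well_20 is at (295,132) and well_40 at (296,40).

Request:
{"fn": "carry_out", "kwargs": {
  "series": [
    {"x":0.6,"y":0.2,"z":0,"yaw":0},
    {"x":1.2,"y":0.4,"z":0.2,"yaw":0},
    {"x":1.7,"y":0.6,"z":0.6,"yaw":0},
    {"x":1.95,"y":0.65,"z":1.2,"yaw":0},
    {"x":1.95,"y":0.65,"z":2,"yaw":0},
    {"x":1.95,"y":0.65,"z":2.8,"yaw":0},
    {"x":1.95,"y":0.65,"z":3.5,"yaw":0},
    {"x":1.95,"y":0.65,"z":3.9,"yaw":0},
    {"x":1.95,"y":0.65,"z":4,"yaw":0},
    {"x":1.95,"y":0.65,"z":4,"yaw":0}
  ]
}}

```text
time_s: 23.7
tcp_pos: [0.5086, 0.2301, 0.1]
ee_rot: [2.15, 2.264, 0.019]
wrist_force: [-0.9, -0.2, -0.6]
grip_width: 0.0338
```

```bash
python3 - <<'E'
from caps import *
for i in range(2): camera("wrist")
o=get_obs();print(o["wrist_force"]);print(go(o,[.5092,.2308,.0575],3.1))
E
```

```text
[0.0228245  0.41497085 0.06657816]
{'tcp': array([0.5095, 0.2304, 0.1014]), 'tilt': np.float64(-0.9997), 'ya': np.float64(2.9), 'x': np.float64(0.03), 'y': np.float64(-0.06), 'z': np.float64(1.76), 'yaw': np.float64(-0.02)}
```

Request:
{"fn": "carry_out", "kwargs": {
  "series": [
    {"x":0,"y":-0.05,"z":0.4,"yaw":0},
    {"x":0,"y":-0.05,"z":0.8,"yaw":0},
    {"x":0,"y":-0.05,"z":1.2,"yaw":0},
    {"x":0,"y":-0.05,"z":1.5,"yaw":0},
    {"x":0,"y":-0.05,"z":1.7,"yaw":0},
    {"x":0,"y":-0.05,"z":1.75,"yaw":0},
    {"x":0,"y":-0.05,"z":1.75,"yaw":0},
    {"x":0,"y":-0.05,"z":1.75,"yaw":0}
  ]
}}

```text
time_s: 24.6
tcp_pos: [0.5097, 0.2303, 0.058]
ee_rot: [2.15, 2.263, 0.023]
wrist_force: [0.5, -0.1, -1.3]
grip_width: 0.0336
```

Request:
{"fn": "carry_out", "kwargs": {
  "series": [
    {"x":0,"y":0,"z":0.05,"yaw":0},
    {"x":0,"y":0,"z":0.1,"yaw":0},
    {"x":0,"y":0,"z":0.1,"yaw":0},
    {"x":0,"y":0,"z":0.1,"yaw":0}
  ]
}}

```text
time_s: 25.0
tcp_pos: [0.5101, 0.2304, 0.0558]
ee_rot: [2.15, 2.263, 0.024]
wrist_force: [0.2, 0.0, 0.7]
grip_width: 0.0336
```

Request:
{"fn": "carry_out", "kwargs": {
  "series": [
    {"x":0,"y":0,"z":0,"yaw":0},
    {"x":0,"y":0,"z":0,"yaw":0},
    {"x":0,"y":0,"z":0,"yaw":0},
    {"x":0,"y":0,"z":0,"yaw":0}
  ],
  "gripper": 0.25
}}

```text
time_s: 25.4
tcp_pos: [0.51, 0.2304, 0.0557]
ee_rot: [2.15, 2.263, 0.024]
wrist_force: [-0.0, 0.1, -0.2]
grip_width: 0.0552
```

Request:
{"fn": "carry_out", "kwargs": {
  "series": [
    {"x":0,"y":0,"z":-0.5,"yaw":0},
    {"x":0,"y":0,"z":-1.3,"yaw":0},
    {"x":0,"y":0,"z":-2.3,"yaw":0},
    {"x":0,"y":0,"z":-3.3,"yaw":0},
    {"x":-1,"y":0,"z":-4.2,"yaw":0},
    {"x":-2,"y":0,"z":-5,"yaw":0},
    {"x":-3,"y":0,"z":-5.2,"yaw":0},
    {"x":-3,"y":0,"z":-5.2,"yaw":0},
    {"x":-3,"y":0,"z":-5.2,"yaw":0}
  ]
}}

```text
time_s: 26.3
tcp_pos: [0.5107, 0.1557, 0.1868]
ee_rot: [2.151, 2.261, 0.026]
wrist_force: [-0.2, 0.4, 0.4]
grip_width: 0.0551
```

```bash
python3 - <<'E'
from caps import *
for i in range(2): camera("wrist")
o=get_obs();c=camera("wrist");print(o["grip_width"],o["time_s"])
P=cloud(c,o)
m=((abs(P[...,2]-.053)<.005)&(P[...,1]>.18)).astype(np.uint8);m[260:]=0
print([np.round(x,4) for x in circ(c,m,.053,o)])
wells(c,o)
print(go(o,[.5336,-.297,.13],-5.2))
E
```

```text
0.05486190443838137 26.4
[array([  0.5115,   0.2299,  32.9935,   0.3053, 147.    ])]
well 45 [  0.5106   0.23    37.6034   0.7138 114.    ]
well 60 [  0.5107   0.2302  38.1362   0.9685 148.    ]
well 60 [ 0.4396  0.2757 38.3311  1.0014 74.    ]
well 75 [  0.5105   0.2301  38.2233   1.1942 166.    ]
well 75 [ 0.5101  0.2296 43.415   0.5265 79.    ]
{'tcp': array([0.5102, 0.1563, 0.1858]), 'tilt': np.float64(-0.9997), 'ya': np.float64(2.9), 'x': np.float64(-18.15), 'y': np.float64(-0.05), 'z': np.float64(2.3), 'yaw': np.float64(1.02)}
```

The 34 mm jar is in its well at (.5115,.2299), which matches the well's measured position to about 1.5 mm. The last one is the 42 mm jar.

Request:
{"fn": "carry_out", "kwargs": {
  "series": [
    {"x":-1,"y":0,"z":0,"yaw":0.1},
    {"x":-2.4,"y":0,"z":0,"yaw":0.1},
    {"x":-3.9,"y":0,"z":0,"yaw":0.2},
    {"x":-5.4,"y":0,"z":0,"yaw":0.3},
    {"x":-6.9,"y":0,"z":0,"yaw":0.4},
    {"x":-8.4,"y":0,"z":0,"yaw":0.5},
    {"x":-9.9,"y":0,"z":0,"yaw":0.6},
    {"x":-11.3,"y":0,"z":0,"yaw":0.7},
    {"x":-12.6,"y":0,"z":0,"yaw":0.7},
    {"x":-13.8,"y":0,"z":0,"yaw":0.8}
  ],
  "gripper": 0.5
}}

```text
time_s: 27.45
tcp_pos: [0.528, -0.1887, 0.1862]
ee_rot: [2.274, 2.142, 0.024]
wrist_force: [0.7, 0.1, 0.6]
grip_width: 0.0661
```

```bash
python3 - <<'E'
from caps import *
for i in range(6): camera("wrist")
o=get_obs();print(o["grip_width"],np.abs(o["qvel"]).max());print(go(o,[.5336,-.297,.13],-5.2))
E
```

```text
0.06639372731855017 0.007816457163614251
{'tcp': array([ 0.5278, -0.1867,  0.1863]), 'tilt': np.float64(-0.9997), 'ya': np.float64(-3.4), 'x': np.float64(-4.39), 'y': np.float64(0.44), 'z': np.float64(2.26), 'yaw': np.float64(0.23)}
```

Request:
{"fn": "carry_out", "kwargs": {
  "series": [
    {"x":-0.8,"y":0.1,"z":0.2,"yaw":0.1},
    {"x":-1.8,"y":0.2,"z":0.6,"yaw":0.2},
    {"x":-2.8,"y":0.3,"z":1.1,"yaw":0.2},
    {"x":-3.7,"y":0.4,"z":1.6,"yaw":0.2},
    {"x":-4.3,"y":0.45,"z":2,"yaw":0.2},
    {"x":-4.4,"y":0.45,"z":2.2,"yaw":0.2},
    {"x":-4.4,"y":0.45,"z":2.2,"yaw":0.2},
    {"x":-4.4,"y":0.45,"z":2.2,"yaw":0.2}
  ]
}}

```text
time_s: 28.55
tcp_pos: [0.534, -0.2962, 0.1317]
ee_rot: [2.303, 2.113, 0.025]
wrist_force: [-0.2, 0.2, 0.9]
grip_width: 0.066
```

```bash
python3 - <<'E'
from caps import *
for i in range(2): camera("wrist")
o=get_obs();c=camera("wrist");print(o["grip_width"],np.abs(o["qvel"]).max())
r=caps(c,o)
print(go(o,[.5336,-.297,.050],-5.2))
if "40" in r: print(go(o,[*r["40"],.050],-5.2))
E
```

```text
0.06586625994005066 0.004019676507946946
40 [  0.5344  -0.2972  40.6497   0.6362 209.    ]
{'tcp': array([ 0.5343, -0.2965,  0.1323]), 'tilt': np.float64(-0.9997), 'ya': np.float64(-4.9), 'x': np.float64(-0.02), 'y': np.float64(-0.11), 'z': np.float64(3.29), 'yaw': np.float64(0.04)}
{'tcp': array([ 0.5343, -0.2965,  0.1323]), 'tilt': np.float64(-0.9997), 'ya': np.float64(-4.9), 'x': np.float64(-0.03), 'y': np.float64(-0.08), 'z': np.float64(3.29), 'yaw': np.float64(0.04)}
```

Request:
{"fn": "carry_out", "kwargs": {
  "series": [
    {"x":0,"y":-0.05,"z":0.8,"yaw":0},
    {"x":0,"y":-0.1,"z":1.6,"yaw":0},
    {"x":0,"y":-0.1,"z":2.4,"yaw":0},
    {"x":0,"y":-0.1,"z":3,"yaw":0},
    {"x":0,"y":-0.1,"z":3.25,"yaw":0},
    {"x":0,"y":-0.1,"z":3.25,"yaw":0},
    {"x":0,"y":-0.1,"z":3.25,"yaw":0},
    {"x":0,"y":-0.1,"z":3.25,"yaw":0}
  ]
}}

```text
time_s: 29.5
tcp_pos: [0.5347, -0.2971, 0.0523]
ee_rot: [2.3, 2.111, 0.027]
wrist_force: [-0.6, -0.1, 0.2]
grip_width: 0.0663
```

Request:
{"fn": "carry_out", "kwargs": {
  "series": [
    {"x":0,"y":0,"z":0,"yaw":0},
    {"x":0,"y":0,"z":0,"yaw":0},
    {"x":0,"y":0,"z":0,"yaw":0},
    {"x":0,"y":0,"z":0,"yaw":0},
    {"x":0,"y":0,"z":0,"yaw":0},
    {"x":0,"y":0,"z":0,"yaw":0}
  ],
  "gripper": -0.4,
  "grip_force": 14
}}

```text
time_s: 30.1
tcp_pos: [0.5348, -0.2972, 0.0527]
ee_rot: [2.299, 2.111, 0.027]
wrist_force: [-1.2, 0.5, 4.3]
grip_width: 0.0418
```

```bash
python3 - <<'E'
from caps import *
o=get_obs();print(o["grip_width"],o["wrist_force"]);print(go(o,[.506,.265,.2],3.1))
E
```

```text
0.0417528068499019 [-1.15129337  0.50584803  4.25398901]
{'tcp': array([ 0.5348, -0.2972,  0.0527]), 'tilt': np.float64(-0.9996), 'ya': np.float64(-4.9), 'x': np.float64(22.3), 'y': np.float64(-2.91), 'z': np.float64(-6.0), 'yaw': np.float64(-1.0)}
```

Request:
{"fn": "carry_out", "kwargs": {
  "series": [
    {"x":0,"y":0,"z":-0.2,"yaw":0},
    {"x":0,"y":0,"z":-0.7,"yaw":0},
    {"x":0,"y":0,"z":-1.5,"yaw":0},
    {"x":0,"y":0,"z":-2.4,"yaw":0},
    {"x":0.2,"y":0,"z":-3.3,"yaw":0},
    {"x":0.7,"y":-0.1,"z":-4.2,"yaw":0},
    {"x":1.5,"y":-0.2,"z":-5,"yaw":-0.1},
    {"x":2.5,"y":-0.3,"z":-5.6,"yaw":-0.2},
    {"x":3.6,"y":-0.5,"z":-6,"yaw":-0.2},
    {"x":4.7,"y":-0.6,"z":-6,"yaw":-0.2}
  ]
}}

```text
time_s: 31.1
tcp_pos: [0.5268, -0.178, 0.2052]
ee_rot: [2.267, 2.139, 0.029]
wrist_force: [0.2, 0.3, -0.2]
grip_width: 0.0415
```

Request:
{"fn": "carry_out", "kwargs": {
  "series": [
    {"x":1.2,"y":-0.1,"z":0,"yaw":0},
    {"x":2.4,"y":-0.2,"z":0,"yaw":-0.1},
    {"x":3.6,"y":-0.3,"z":0,"yaw":-0.2},
    {"x":4.8,"y":-0.4,"z":0,"yaw":-0.3},
    {"x":6,"y":-0.6,"z":0,"yaw":-0.3},
    {"x":7.2,"y":-0.7,"z":0,"yaw":-0.4},
    {"x":8.4,"y":-0.8,"z":0,"yaw":-0.5},
    {"x":9.6,"y":-0.9,"z":0,"yaw":-0.5},
    {"x":10.8,"y":-1.1,"z":0,"yaw":-0.6},
    {"x":12,"y":-1.2,"z":0,"yaw":-0.6}
  ]
}}

```text
time_s: 32.1
tcp_pos: [0.514, 0.1246, 0.2041]
ee_rot: [2.175, 2.231, 0.029]
wrist_force: [0.4, -0.1, -0.5]
grip_width: 0.0414
```

```bash
python3 - <<'E'
from caps import *
o=get_obs();print(o["grip_width"],o["wrist_force"]);print(go(o,[.506,.265,.2],3.1))
E
```

```text
0.04143589674712988 [ 0.35161757 -0.08656716 -0.53714778]
{'tcp': array([0.514 , 0.1246, 0.2041]), 'tilt': np.float64(-0.9995), 'ya': np.float64(1.5), 'x': np.float64(5.62), 'y': np.float64(-0.18), 'z': np.float64(0.13), 'yaw': np.float64(-0.2)}
```

Request:
{"fn": "carry_out", "kwargs": {
  "series": [
    {"x":1,"y":0,"z":0,"yaw":0},
    {"x":2,"y":0,"z":0,"yaw":-0.1},
    {"x":3,"y":-0.1,"z":0,"yaw":-0.2},
    {"x":4,"y":-0.1,"z":0.1,"yaw":-0.2},
    {"x":4.8,"y":-0.2,"z":0.1,"yaw":-0.2},
    {"x":5.3,"y":-0.2,"z":0.1,"yaw":-0.2},
    {"x":5.5,"y":-0.2,"z":0.1,"yaw":-0.2},
    {"x":5.5,"y":-0.2,"z":0.1,"yaw":-0.2}
  ]
}}

```text
time_s: 32.9
tcp_pos: [0.5056, 0.2621, 0.201]
ee_rot: [2.142, 2.262, 0.028]
wrist_force: [0.1, -0.6, -0.3]
grip_width: 0.0417
```

```bash
python3 - <<'E'
from caps import *
for i in range(4): camera("wrist")
o=get_obs();c=camera("wrist");print(o["grip_width"],o["wrist_force"],np.abs(o["qvel"]).max())
cv2.imwrite("pics/w8.png",c["image"][:,:,::-1])
wells(c,o)
print(go(o,[.5055,.302,.105],3.1))
E
```

```text
0.04185358142853335 [-0.30767722  0.19373451 -0.69741147] 0.002224990080384827
well 45 [  0.5058   0.3034  45.2611   0.2598 156.    ]
well 60 [ 0.509   0.2342 35.137   0.7706 54.    ]
well 60 [ 0.4412  0.2805 34.2034  0.9593 54.    ]
well 60 [  0.5058   0.3034  46.2523   0.2723 164.    ]
well 75 [ 0.5101  0.2324 39.0434  0.986  83.    ]
well 75 [  0.5058   0.3034  46.9697   0.3267 167.    ]
{'tcp': array([0.5057, 0.261 , 0.2007]), 'tilt': np.float64(-0.9995), 'ya': np.float64(3.0), 'x': np.float64(1.66), 'y': np.float64(-0.04), 'z': np.float64(3.82), 'yaw': np.float64(-0.01)}
```

View pics/w8.png

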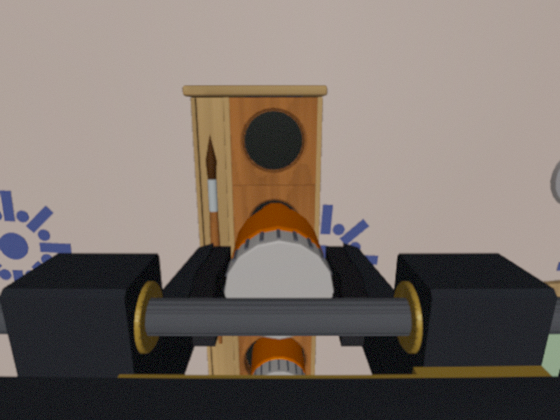

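well_40, at (274,139), is the last empty well. It measures (.5058,.303).

Request:
{"fn": "carry_out", "kwargs": {
  "series": [
    {"x":0.6,"y":0,"z":0,"yaw":0},
    {"x":1.1,"y":0,"z":0.2,"yaw":0},
    {"x":1.5,"y":-0.05,"z":0.6,"yaw":0},
    {"x":1.7,"y":-0.05,"z":1.2,"yaw":0},
    {"x":1.7,"y":-0.05,"z":2,"yaw":0},
    {"x":1.7,"y":-0.05,"z":2.8,"yaw":0},
    {"x":1.7,"y":-0.05,"z":3.5,"yaw":0},
    {"x":1.7,"y":-0.05,"z":3.8,"yaw":0},
    {"x":1.7,"y":-0.05,"z":3.8,"yaw":0}
  ]
}}

```text
time_s: 34.05
tcp_pos: [0.5035, 0.3024, 0.1028]
ee_rot: [2.144, 2.262, 0.021]
wrist_force: [-0.1, -0.5, -0.5]
grip_width: 0.0419
```

```bash
python3 - <<'E'
from caps import *
for i in range(2): camera("wrist")
o=get_obs();print(o["wrist_force"]);print(go(o,[.5055,.3028,.0605],3.1))
E
```

```text
[ 0.75729933 -0.55400698 -0.00953779]
{'tcp': array([0.5052, 0.3032, 0.1053]), 'tilt': np.float64(-0.9995), 'ya': np.float64(3.0), 'x': np.float64(-0.0), 'y': np.float64(-0.04), 'z': np.float64(1.79), 'yaw': np.float64(-0.01)}
```

Request:
{"fn": "carry_out", "kwargs": {
  "series": [
    {"x":0,"y":-0.05,"z":0.4,"yaw":0},
    {"x":0,"y":-0.05,"z":0.8,"yaw":0},
    {"x":0,"y":-0.05,"z":1.2,"yaw":0},
    {"x":0,"y":-0.05,"z":1.5,"yaw":0},
    {"x":0,"y":-0.05,"z":1.7,"yaw":0},
    {"x":0,"y":-0.05,"z":1.8,"yaw":0},
    {"x":0,"y":-0.05,"z":1.8,"yaw":0},
    {"x":0,"y":-0.05,"z":1.8,"yaw":0}
  ]
}}

```text
time_s: 34.95
tcp_pos: [0.5055, 0.303, 0.0605]
ee_rot: [2.144, 2.26, 0.028]
wrist_force: [0.2, -0.5, 0.1]
grip_width: 0.0416
```

Request:
{"fn": "carry_out", "kwargs": {
  "series": [
    {"x":0,"y":0,"z":0.05,"yaw":0},
    {"x":0,"y":0,"z":0.1,"yaw":0},
    {"x":0,"y":0,"z":0.1,"yaw":0},
    {"x":0,"y":0,"z":0.1,"yaw":0}
  ]
}}

```text
time_s: 35.35
tcp_pos: [0.5062, 0.3032, 0.0588]
ee_rot: [2.143, 2.26, 0.03]
wrist_force: [-0.9, -1.0, 3.8]
grip_width: 0.0415
```

Request:
{"fn": "carry_out", "kwargs": {
  "series": [
    {"x":0,"y":0,"z":0,"yaw":0},
    {"x":0,"y":0,"z":0,"yaw":0},
    {"x":0,"y":0,"z":0,"yaw":0},
    {"x":0,"y":0,"z":0,"yaw":0}
  ],
  "gripper": 0.4
}}

```text
time_s: 35.75
tcp_pos: [0.5059, 0.3031, 0.0585]
ee_rot: [2.143, 2.26, 0.029]
wrist_force: [-0.2, -0.2, 0.2]
grip_width: 0.0618
```

Request:
{"fn": "carry_out", "kwargs": {
  "series": [
    {"x":0,"y":0,"z":-0.5,"yaw":0},
    {"x":0,"y":0,"z":-1.3,"yaw":0},
    {"x":0,"y":0,"z":-2.3,"yaw":0},
    {"x":0,"y":0,"z":-3.3,"yaw":0},
    {"x":-1,"y":0,"z":-4.5,"yaw":0},
    {"x":-2,"y":0,"z":-5.5,"yaw":0},
    {"x":-3.5,"y":0,"z":-6.5,"yaw":0},
    {"x":-5,"y":0,"z":-7,"yaw":0},
    {"x":-6,"y":0,"z":-7,"yaw":0},
    {"x":-6.5,"y":0,"z":-7,"yaw":0}
  ]
}}

```text
time_s: 36.75
tcp_pos: [0.5093, 0.14, 0.2362]
ee_rot: [2.144, 2.257, 0.032]
wrist_force: [-0.3, 0.2, -0.0]
grip_width: 0.0616
```

```bash
python3 - <<'E'
from caps import *
for i in range(5): camera("wrist")
o=get_obs();c=camera("wrist");print(o["grip_width"],o["time_s"],o["tcp_pos"],np.abs(o["qvel"]).max())
cv2.imwrite("pics/w9.png",c["image"][:,:,::-1])
P=cloud(c,o)
for n,z in (("10",.047),("20",.053),("40",.061),("100",.071)):
    m=((abs(P[...,2]-z)<.004)&(P[...,1]>.05)).astype(np.uint8);m[260:]=0
    m=cv2.morphologyEx(m,cv2.MORPH_OPEN,np.ones((5,5)))
    for x in circ(c,m,z,o):
        if x[3]<1:
            k=(np.hypot(P[...,0]-x[0],P[...,1]-x[1])<x[2]/2000*.8)&(m>0);q=P[k]
            s=np.linalg.lstsq(np.c_[q[:,:2]-q[:,:2].mean(0),np.ones(len(q))],q[:,2],rcond=None)[0]
            print(n,np.round(x,4),"ztop %.4f tilt %.3f"%(s[2],np.hypot(*s[:2])))
c=camera("scene");cv2.imwrite("pics/s2.png",c["image"][:,:,::-1])
E
```

```text
0.06184661539751187 37.0 [0.50864291 0.14246599 0.23406959] 0.0110461311594812
10 [ 0.5164  0.1583 24.8347  0.4914 88.    ] ztop 0.0466 tilt 0.001
20 [  0.5114   0.2299  32.9897   0.3039 124.    ] ztop 0.0526 tilt 0.006
```

View pics/w9.png

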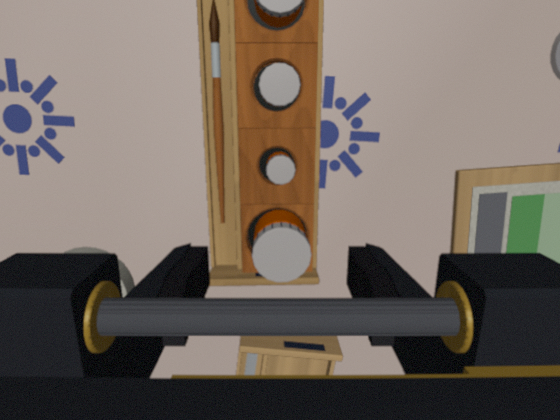

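View pics/s2.png

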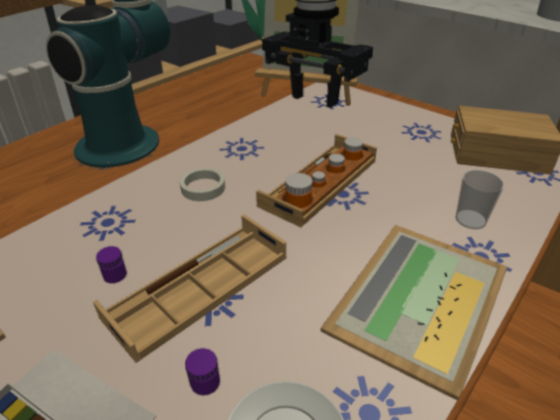

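All four jars stand in the rack and the brush still lies on its ledge. The 42 mm jar is cut off at the top of the wrist view, so I'll back away to measure it.

Request:
{"fn": "carry_out", "kwargs": {
  "series": [
    {"x":-1,"y":0,"z":0},
    {"x":-2.4,"y":0,"z":0},
    {"x":-3.8,"y":0,"z":0},
    {"x":-5,"y":0,"z":0},
    {"x":-5.4,"y":0,"z":0},
    {"x":-5.4,"y":0,"z":0},
    {"x":-5.4,"y":0,"z":0}
  ]
}}

```text
schema error: expected keys x, y, z, yaw
```

```bash
python3 - <<'E'
from caps import *
for i in range(5): camera("wrist")
o=get_obs();c=camera("wrist");print(o["time_s"],o["tcp_pos"],np.abs(o["qvel"]).max())
P=cloud(c,o)
W=dict(zip(("10","20","40","100"),[(.514,.159),(.5095,.2307),(.5058,.303),(.5178,.0873)]))
for n,z in (("10",.047),("20",.053),("40",.061),("100",.071)):
    w=W[n];near=np.hypot(P[...,0]-w[0],P[...,1]-w[1])<.036
    m=(near&(abs(P[...,2]-z)<.005)).astype(np.uint8)
    m=cv2.morphologyEx(m,cv2.MORPH_OPEN,np.ones((5,5)))
    for x in circ(c,m,z,o): print(n,np.round(x,4),"ztop %.4f off mm"%np.median(P[m>0][:,2]),np.round(1000*np.hypot(x[0]-w[0],x[1]-w[1]),1))
t=camera("top");t0=dict(np.load("top1.npz"));
d=np.abs(t["image"].astype(int)-t0["image"]).max(2)[244:256,150:262]>40
print("brush/ledge changed px",d.sum())
E
```

```text
37.35 [0.50881831 0.14223396 0.23419986] 0.003624821847941435
10 [ 0.5164  0.1586 24.868   0.3451 83.    ] ztop 0.0466 off mm 2.5
20 [  0.5114   0.2298  32.5272   0.6069 131.    ] ztop 0.0525 off mm 2.1
40 [ 0.5081  0.2898 22.595   4.2263 96.    ] ztop 0.0604 off mm 13.4
100 [5.20400e-01 8.80000e-02 5.04716e+01 9.16500e-01 1.79000e+02] ztop 0.0705 off mm 2.7
brush/ledge changed px 598
```

Request:
{"fn": "carry_out", "kwargs": {
  "series": [
    {"x":-1,"y":0,"z":0,"yaw":0},
    {"x":-2.4,"y":0,"z":0,"yaw":0},
    {"x":-3.8,"y":0,"z":0,"yaw":0},
    {"x":-5,"y":0,"z":0,"yaw":0},
    {"x":-5.4,"y":0,"z":0,"yaw":0},
    {"x":-5.4,"y":0,"z":0,"yaw":0},
    {"x":-5.4,"y":0,"z":0,"yaw":0}
  ]
}}

```text
time_s: 38.15
tcp_pos: [0.5161, 0.0078, 0.2351]
ee_rot: [2.144, 2.261, 0.03]
wrist_force: [0.3, -0.3, 1.2]
grip_width: 0.0616
```

```bash
python3 - <<'E'
from caps import *
for i in range(5): camera("wrist")
t=camera("top");o=get_obs();c=camera("wrist");print(o["time_s"],o["tcp_pos"],np.abs(o["qvel"]).max())
cv2.imwrite("pics/top2.png",t["image"][:,:,::-1])
W=dict(zip(("10","20","40","100"),[(.514,.159),(.5095,.2307),(.5058,.303),(.5178,.0873)]))
for nm,C,b in (("wrist",c,0),("top",t,.002)):
  P=cloud(C,o)
  for n,z in (("10",.047),("20",.053),("40",.061),("100",.071)):
    w=W[n];near=np.hypot(P[...,0]-w[0],P[...,1]-w[1])<.036
    m=(near&(abs(P[...,2]-z-b)<.005)).astype(np.uint8)
    if nm=="wrist": m=cv2.morphologyEx(m,cv2.MORPH_OPEN,np.ones((5,5)))
    for x in circ(C,m,z+b,o): print(nm,n,np.round(x,4),"ztop %.4f off mm"%np.median(P[m>0][:,2]),np.round(1000*np.hypot(x[0]-w[0],x[1]-w[1]),1))
t0=dict(np.load("top1.npz"))
d=np.abs(t["image"].astype(int)-t0["image"]).max(2)[244:256,150:262]>40
print("brush/ledge changed px",d.sum())
E
```

```text
38.45 [0.51604989 0.00800547 0.2351099 ] 0.004914698143695886
wrist 10 [ 0.517   0.1539 20.7386  2.0723 87.    ] ztop 0.0464 off mm 5.9
wrist 100 [5.20500e-01 8.73000e-02 5.03239e+01 6.49200e-01 2.09000e+02] ztop 0.0706 off mm 2.7
top 10 [ 0.5126  0.1605 19.0951  2.2382 25.    ] ztop 0.0480 off mm 2.1
top 20 [ 0.5088  0.2289 32.4277  0.6822 39.    ] ztop 0.0534 off mm 2.0
top 40 [ 0.5046  0.3017 39.3054  0.7894 50.    ] ztop 0.0617 off mm 1.8
brush/ledge changed px 247
```

View pics/top2.png

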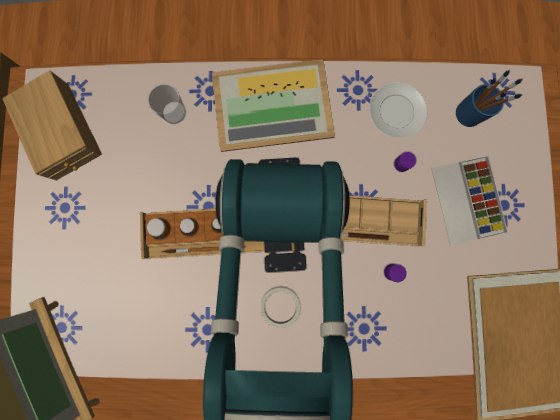

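```bash
python3 -c "
from cell import *
print(sign_off())"
```

```text
the job is handed in; nothing more can be done
None
```

I moved all four jars from the tray into the wells made for their sizes and handed the job in at about 38.5 s, within the 106 s limit. Sign-off reports no verdict.

| Jar | Distance from well axis (limit 8 mm) | Cap top height (expected if fully down) |
|---|---|---|
| 26 mm | about 2.5 mm | 46.6 mm (47 mm) |
| 34 mm | about 2 mm | 52.5 mm (53 mm) |
| 42 mm | about 1–2 mm | 61.7 mm (61 mm) |
| 52 mm | about 2.7 mm | 70.6 mm (71 mm) |

- **Where these come from:** the 42 mm jar was measured from the top camera only, which reads about 2 mm high; the other three come from the wrist camera.
- **Upright:** fitted tilts were 0.006 rad or less for the 26 and 34 mm jars. The 42 and 52 mm jars' tilts were not measured and only look upright in the pictures.
- **Brush and robot:** in the pictures the brush lies on its ledge where it was. The gripper was open, clear of everything and at rest.

**Checks that failed or disagreed:**
- The top and wrist cameras differ by about 2–2.5 mm in x. I used the wrist values.
- In the last frame the 26 mm jar read 5.9 mm off (wrist) and 2.1 mm off (top), but it was partly hidden in both; the clear view before gave 2.5 mm.
- The 42 mm jar read 13 mm off in an earlier wrist frame because the picture edge cut it off.
- The pixel comparison on the brush ledge showed changes (247 pixels). I put these down to the arm covering part of it.
- One move call was refused for a missing yaw value, and I sent it again.
- The tool drifted to about 1.7 degrees of tilt over the run, which I couldn't correct through the move interface.

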